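Dock the parts tray on the pit bench

TASK

A steering servo has been left on the tray dock, in the way of the orange parts tray: put it into the tray's wide empty bay, then hook a fingertip behind the tray's far lip and drag the tray towards you along the dock until it is fully home against the dark stop and the yellow spring catch has popped up behind it. The thin plastic cracks easily, so feel for the stop and stop pulling when you meet it; keep the tray flat on the dock and leave the other parts in the tray and everything else on the bench alone.

Things in the scene. Friction and masses are not known exactly. Their poses are not given: they have to be found in the camera images.
- dock: tray dock fixed to the bench: aluminium plate 360 x 250 mm, 12 mm thick, a red rail 16 mm high (above the plate) and 14 mm wide along each long side; the lane between is 220 mm wide. Origin: centre of its underside, on the bench; x along the lane, away from the robot; z up. The tray's friction on the plate is about 1 to 5 N; meeting the stop is felt as a rise above that.
- tray: orange parts tray, 140 (x) x 190 (y) x 46 mm, walls and floor 4 mm, 0.3 to 0.65 kg, standing on the dock plate. Origin: centre of its underside; x away from the robot. A divider along x at y = -20 mm, its top 34 mm up, parts the narrow bay (y below -22 mm) from the wide empty bay (y -18 to 91, x -66 to 66 mm). It cracks if pressed with more than 20 N; 10 N, pulled in the right place, brings it home.
- lip (a point): middle of the outer (far) edge of the tray's far lip: 80 mm from the tray's origin along its +x, 44 mm above its underside. The lip is 190 mm long, 4 mm thick, its top flush with the tray's, and sticks 10 mm out from the far wall; 42 mm clear below. If the tray comes in skewed, one corner meets the stop first and a pull at the middle can jam: then pull near the end of the lip that lags
- stop_zone (a point): point of the dock on its plate, on the middle line, 132 mm from the dock's origin towards the robot. The dark steel stop block (180 mm wide, 34 mm high, 18 mm thick) stands square across the lane here, but is clamped anew for each job: the face that the tray comes home against lies up to 23 mm nearer to or farther from the robot than this point; that is not measured: find it by feel
- catch (a joint): yellow spring catch, 70 mm wide, 16 mm long, let into the plate on the lane's middle line; it moves up and down. Value: how far it is pressed down, m: about 0.006 under the tray, 0 when popped up (6 mm above the plate). It sits on the same clamped unit as the stop, its near face 142.5 mm beyond the stop's face, so it pops up behind the tray (2.5 mm to spare) once that is fully home. Under 2 N holds it down
- servo: black steering servo with a silver band, standing upright on the dock plate between stop and tray: case 40 mm (x) by 20 mm (y) by 36 mm high, with ears that make it 52 mm long in x (18 mm wide in y) from 25 to 29 mm up; 60 g. Origin: centre of its underside. Grip it across its 20 mm width.
- bell: steel clutch bell in the tray's narrow bay, 26 mm across and 26 mm high, 40 g, origin at its underside; stays in the tray
- pack: blue plastic pack in the tray's narrow bay, 30 x 45 x 16 mm, 60 g, origin at its underside; stays in the tray
- wheel: black buggy wheel lying flat on the bench, 110 mm across, 42 mm high; bystander
- spray: green spray can with white cap standing on the bench, 58 mm across, 190 mm high; bystander
- oil: small white oil bottle with orange cap standing on the bench, 36 mm across, 100 mm high; bystander
- driver: red-handled screwdriver lying on the bench; bystander
- wrench: steel wrench lying on the bench; bystander

How it is judged (in metres and radians):
On the way, in this order (a step that is already met when the one before it is completed fails the run):
1. the servo lies or stands in the tray's wide bay, let go, and the tray has not been pulled yet (x of servo in the frame of tray between -0.066 and 0.066 m and y of servo in the frame of tray between -0.018 and 0.092 m and z of servo in the frame of tray between 0 and 0.035 m and contact force between the fingers and servo below 0.3 N and x of tray in the frame of dock above 0.02 m), for 0.2 s.
2. the tray is being dragged by a fingertip at its far lip and has come at least 20 mm nearer (x of the grasp point in the frame of tray above 0.05 m and contact force between the fingers and tray above 0.5 N and x of tray in the frame of dock below 0.02 m), for 0.1 s.
3. the tray is home against the stop and the catch has popped up behind it (value of joint catch below 0.002 m and x of tray in the frame of dock between -0.091 and -0.034 m and y of tray in the frame of dock between -0.018 and 0.018 m and z of tray in the frame of dock between 0.009 and 0.015 m and angle between tray's own z axis and vertical below 0.03 rad), for 0.2 s.
At the end, for the whole second after the job is handed in: The tray lies flat on the dock plate between the stop and the popped-up catch (catch pressed down less than 2 mm, so the tray is within 2.5 mm of the stop), the servo is in its wide bay, the clutch bell and the pack are still in the tray, all at rest (all of step 3 and x of servo in the frame of tray between -0.066 and 0.066 m and y of servo in the frame of tray between -0.018 and 0.092 m and z of servo in the frame of tray between 0 and 0.035 m and x of bell in the frame of tray between -0.066 and 0.066 m and y of bell in the frame of tray between -0.092 and 0.092 m and z of bell in the frame of tray between 0 and 0.04 m and x of pack in the frame of tray between -0.066 and 0.066 m and y of pack in the frame of tray between -0.092 and 0.092 m and z of pack in the frame of tray between 0 and 0.04 m and linear speed of tray below 0.01 m/s and linear speed of servo below 0.02 m/s); the robot touches nothing.
It fails at once if the gripper or arm pressed on the tray with more than 20 N (the plastic cracks) (contact force between any of the fingers, the arm and tray above 20 N).
It fails at once if the tray was lifted more than 15 mm off the dock or tipped by more than 0.2 rad (z of tray in the frame of dock above 0.027 m or angle between tray's own z axis and vertical above 0.2 rad).
It fails at once if the wheel, the spray can, the oil bottle, the screwdriver or the wrench was moved by more than 20 mm (distance of any of wheel, spray, oil, driver, wrench from where it was at the start of the episode above 0.02 m).
It also fails if it takes over 51 s, if anything falls off the work surface, if the arm or the gripper's body presses on something with over 40 N, if the wrist force passes 120 N, or if a joint passes its speed limit or range.

ROBOT

A 6-joint arm with a two-finger parallel gripper is mounted at the origin on the work surface. World frame = base frame: x ahead of the robot, y to its left, z up, the work surface at z = 0. Lengths are in mm, angles in rad, forces in N, time in s.
With the tool pointing down it reaches from about 275 to 750 mm from the base axis. Payload 10.2 kg.
Tool frame: the origin (TCP) lies on the centre line of the jaws, within the pads' length; the fingertips stand 17 mm ahead of it and the grasp point (between the pads) lies 2 mm behind it (ctrl.finger_overhang is the distance from the TCP to the fingertips, in mm); z points along the fingers, x is the direction in which the jaws open and shut, and the axes are right-handed (so a half turn about z gives the same grasp; the last joint's range is limited). The gripper opens to 85 mm and grips with 20 to 120 N. Pads are 22 mm wide; open, the fingers measure 114 mm over their backs; the gripper's body (76 mm by 85 mm) begins 54 mm behind the grasp point. The pads swing forward as they close: fully open they stand 13 mm farther back than shut.
Start: joints at [0.898, 0.313, 1.498, -0, 1.331, -0.223], TCP at [228.275, 472.781, 248.294] pointing down, gripper open.
Joint ranges: [-2.94, 2.94], [-0.97, 2.17], [0.19, 2.56], [-1.23, 4.37], [0.02, 3.11], [-2.88, 2.88]. Speed limits (rad/s): [2.39, 2.39, 3.01, 3.14, 3.14, 3.14].

INTERFACE

Orientations are given as a unit quaternion [w, x, y, z].
In Python, from rig import ctrl gives the robot as it stands.
- The arm moves only by the shell command python3 -m jog 'ROWS' [FORCE]. ROWS is text: rows parted by semicolons, each of 7 numbers parted by spaces: the closure in counts, from 0 (fully open) to 255 (shut), then the shift along the tool's x, y, z in m, then the turn, a rotation vector about the tool's x, y, z in rad. In form: claw dx dy dz rx ry rz; .... A call has 1 to 12 rows; each row shifts and turns the commanded pose from where the row before left it, along the tool's axes as they then stand; what a row does not reach is not made up. A row lasts 1/8 s, in which the tool goes at most 62.5 mm and 10.7 degrees, less where a joint would pass 70% of its speed; a pose out of reach is approached as far as the arm can. A call is refused whole if a number of a shift passes 0.0625 or a number of a turn 0.188, either way. A call with a gripper value outside its range is refused whole. The fingers move at their own pace and stop on an object; FORCE is the grip in N (left out, the last holds). Time passes only in rows, so rows that do not move let the fingers close. It gives the time, the measured TCP pose, the force and the opening at its end, in the units of the state.
- ctrl.sense(): the state, without advancing time (a new reading comes with each control period).
- ctrl.capture(name): name is "scene" or "top" or "wrist"; returns a dict with "pixels" (420x560x3 uint8, red, green, blue), "fx", "fy", "cx", "cy" (pixels), "cam_to_world" (4x4, takes a point from camera to world coordinates); the wrist camera has in their place "mount" (4x4, takes a point from camera to tool coordinates, whose origin is the TCP and whose axes are the tool frame's). Camera axes: x right, y down, z forward; pixel columns grow to the right and rows downward; lengths in mm; the calibration is good to about 2 mm. A picture is of the moment at which its call begins: read the wrist's pose just before it. There is no depth.
- ctrl.finish_job(): hands the job in, once; it reports no verdict.
The state is a dict: "time_s": time; "joints": joint angles; "dq": joint speeds; "tau": joint torques, N m; "eef_pos": TCP position; "ee_rot": TCP orientation; "force": force on the tool from outside, world axes, zero at the start; "wrist_torque": the same for the moment, N m; "grip_width": opening from 0.0 (shut) to 1.0 (fully open).
Only numpy, scipy, OpenCV 4.12 (cv2) and the standard library are available. Lean on these libraries where they do the work, as an engineer would, in place of code of your own. Each camera call takes 0.05 s, during which the arm holds its last target. There are 200 camera calls.

## Working session

There is one attempt and no reset: what is moved stays moved. The work goes in short steps, Python scripts to look and compute and a shell command to move; the robot and the scene stay as the last step left them, time stands still between calls to the robot, and variables do not carry over. Pictures are saved under pics/ and viewed, about 8 in all and at most 12, crops included, and the job is handed in when it is done.

```bash
ls; mkdir -p pics
cat > h.py <<'E'
import numpy as np, cv2
from rig import ctrl
from scipy.spatial.transform import Rotation as R
def T():
    s=ctrl.sense(); q=s['ee_rot']; M=np.eye(4)
    M[:3,:3]=R.from_quat([q[1],q[2],q[3],q[0]]).as_matrix(); M[:3,3]=s['eef_pos']; return M
def cap(n,f=None):
    t=T(); c=ctrl.capture(n)
    c['M']=np.array(c['cam_to_world']) if n!='wrist' else t@np.array(c['mount'])
    if f: cv2.imwrite('pics/'+f,cv2.cvtColor(c['pixels'],cv2.COLOR_RGB2BGR))
    return c
def ray(c,u,v,z):
    M=np.array(c['M']); d=M[:3,:3]@np.array([(u-c['cx'])/c['fx'],(v-c['cy'])/c['fy'],1.]); o=M[:3,3]
    return o+d*(z-o[2])/d[2]
E
python3 - <<'E'
from h import *
import pickle
a=cap('top','top0.png'); b=cap('scene','sc0.png')
pickle.dump((a,b),open('p0.pkl','wb'))
print(a['fx'],a['M'],T()); print(ctrl.sense())
cv2.imwrite('pics/both.png',cv2.resize(np.vstack([a['pixels'],b['pixels']])[:,:,::-1],None,fx=.7,fy=.7))
E
```

```text
pics
510.22554110578494 [[-2.71315798e-02 -9.96721184e-01  7.62283270e-02  4.67208225e+02]
 [-9.99622188e-01  2.67166788e-02 -6.45756666e-03 -1.23713740e+00]
 [ 4.39982576e-03 -7.63747310e-02 -9.97069477e-01  1.39269896e+03]
 [ 0.00000000e+00  0.00000000e+00  0.00000000e+00  1.00000000e+00]] [[ 4.34780186e-01  9.00536335e-01 -7.06508508e-04  2.28133737e+02]
 [ 9.00535933e-01 -4.34780688e-01 -8.87438886e-04  4.72611859e+02]
 [-1.10634722e-03 -2.50395454e-04 -9.99999357e-01  2.47807310e+02]
 [ 0.00000000e+00  0.00000000e+00  0.00000000e+00  1.00000000e+00]]
{'time_s': 0.1, 'joints': array([ 8.97611105e-01,  3.13374675e-01,  1.49834755e+00, -9.50726718e-07,
        1.33100475e+00, -2.23390392e-01]), 'dq': array([ 0.00038383, -0.00270094, -0.00102124,  0.00170456, -0.00186305,
       -0.00127178]), 'tau': array([ 4.10950437e-03, -4.12901151e+01, -2.60139030e+01, -6.57274222e-05,
        3.04571688e-03,  2.92058371e-05]), 'eef_pos': array([228.13373665, 472.61185901, 247.80731047]), 'ee_rot': array([ 1.88031831e-04,  8.46988818e-01,  5.31610403e-01, -5.35088447e-04]), 'force': array([-0.05792172, -0.06230128,  0.77164512]), 'wrist_torque': array([-0.02092131,  0.03430865,  0.06260193]), 'grip_width': 0.997849386939155}
```

View pics/top0.png

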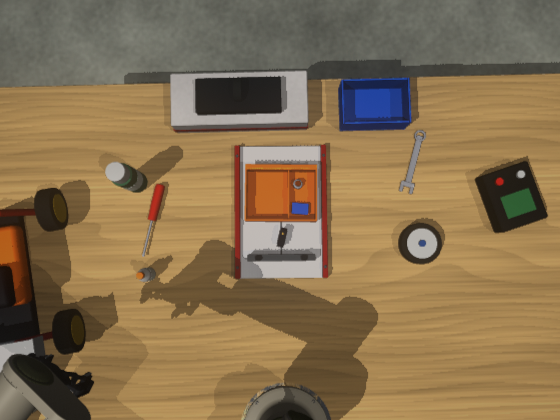

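View pics/sc0.png

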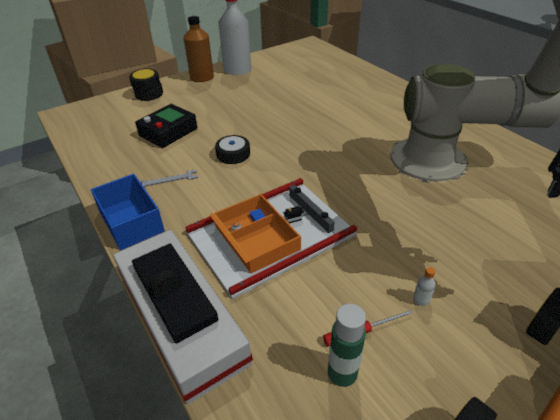

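Run:
```python
from h import *
import pickle
a,b=pickle.load(open('p0.pkl','rb'))
im=a['pixels']; hsv=cv2.cvtColor(im,cv2.COLOR_RGB2HSV)
roi=np.zeros(im.shape[:2],np.uint8); roi[140:285,230:335]=255
def big(m):
    m=cv2.bitwise_and(m,roi); cs=cv2.findContours(m,0,cv2.CHAIN_APPROX_NONE)[0]
    return sorted(cs,key=cv2.contourArea)[::-1]
red=cv2.inRange(hsv,(0,120,60),(4,255,255))|cv2.inRange(hsv,(172,120,60),(180,255,255))
for c in big(red)[:2]:
    bx=cv2.boxPoints(cv2.minAreaRect(c)); print('rail',[ray(a,u,v,28).round(0)[:2].tolist() for u,v in bx])
org=cv2.inRange(hsv,(6,120,60),(20,255,255)); roi[:160]=0; roi[228:]=0;roi[:,:244]=0; roi[:,320:]=0
c=big(org)[0]; r=cv2.minAreaRect(c); print('tray',r,[ray(a,u,v,58).round(0)[:2].tolist() for u,v in cv2.boxPoints(r)])
roi[:]=0; roi[222:252,262:305]=255
g=cv2.inRange(hsv,(0,0,0),(180,255,60)); 
for c in big(g)[:2]:
    r=cv2.minAreaRect(c); print('servo',r,ray(a,*r[0],48).round(0))
cv2.imwrite('pics/z.png',cv2.resize(im[140:285,230:335,::-1],None,fx=4,fy=4,interpolation=2))
```

```text
rail [[757.0, -114.0], [757.0, -127.0], [404.0, -122.0], [404.0, -109.0]]
rail [[408.0, 124.0], [760.0, 117.0], [760.0, 106.0], [407.0, 113.0]]
tray ((280.4999694824219, 192.49998474121094), (56.99999237060547, 70.99998474121094), 90.0) [[705.0, 89.0], [700.0, -99.0], [549.0, -94.0], [554.0, 92.0]]
servo ((281.75885009765625, 236.8352813720703), (6.18251895904541, 18.22216033935547), 12.528807640075684) [510.  -3.  48.]
servo ((281.0, 251.0), (0.0, 0.0), 0.0) [473.  -0.  48.]
```

View pics/z.png

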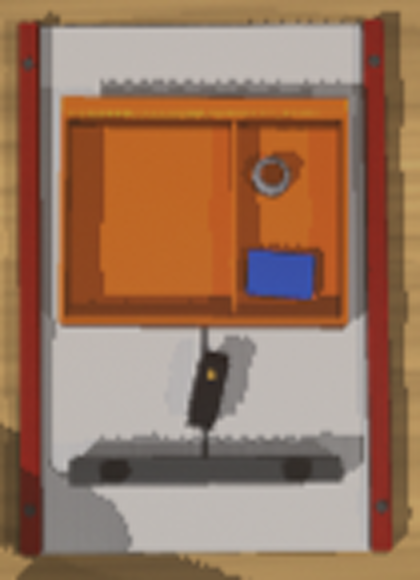

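```bash
python3 -m jog '0 -0.0306 0.0461 0 0 0 0;0 -0.0306 0.0461 0 0 0 0;0 -0.0306 0.0461 0 0 0 0;0 -0.0306 0.0461 0 0 0 0;0 -0.0306 0.0461 0 0 0 0;0 -0.0306 0.0461 0 0 0 0;0 -0.0306 0.0461 0 0 0 0;0 -0.0306 0.0461 0 0 0 0;0 -0.0306 0.0461 0 0 0 0;0 -0.0306 0.0461 0 0 0 0;0 0 0 0.04 0 0 -0.11;0 0 0 0.03 0 0 -0.11' 30
python3 -m jog '0 0 0 0 0 0 0;0 0 0 0 0 0 0'
python3 - <<'E'
from h import *
import pickle
c=cap('wrist','w1.png'); pickle.dump(c,open('w1.pkl','wb')); print(T().round(3)); print(c['fx'],c['M'].round(2))
E
```

```text
time_s: 1.6
eef_pos: [510.0, -3.8, 176.5]
ee_rot: [-0.001, 0.783, 0.622, -0.001]
force: [-0.3, 0.8, -1.0]
grip_width: 0.998
time_s: 1.85
eef_pos: [510.9, -3.2, 179.5]
ee_rot: [0.001, 0.784, 0.621, 0.001]
force: [0.5, -0.4, -0.1]
grip_width: 0.994
[[ 2.29000e-01  9.73000e-01  2.00000e-03  5.10981e+02]
 [ 9.73000e-01 -2.29000e-01 -1.00000e-03 -3.23700e+00]
 [-0.00000e+00  2.00000e-03 -1.00000e+00  1.79745e+02]
 [ 0.00000e+00  0.00000e+00  0.00000e+00  1.00000e+00]]
342.46722654847844 [[ 2.3000e-01  9.2000e-01  3.2000e-01  4.2869e+02]
 [ 9.7000e-01 -2.2000e-01 -8.0000e-02  1.6490e+01]
 [ 0.0000e+00  3.3000e-01 -9.4000e-01  3.0471e+02]
 [ 0.0000e+00  0.0000e+00  0.0000e+00  1.0000e+00]]
```

View pics/w1.png

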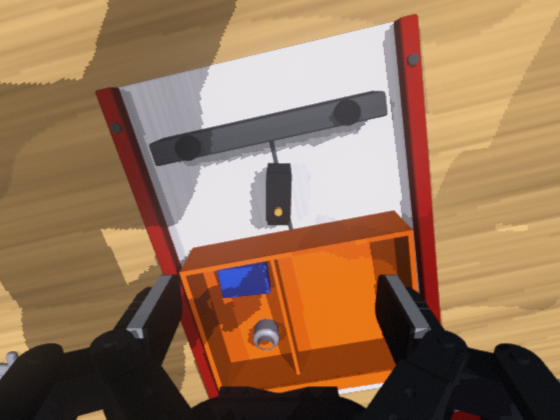

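Run:
```python
from h import *
import pickle
c=pickle.load(open('w1.pkl','rb')); im=c['pixels']
m=np.zeros(im.shape[:2],np.uint8); m[158:228,255:302]=cv2.inRange(im,(0,0,0),(75,75,75))[158:228,255:302]
for v in range(162,228,6):
    x=np.where(m[v])[0]
    if len(x): print(v,x.min(),x.max(),ray(c,x.min(),v,48).round(1)[:2],ray(c,x.max()+1,v,48).round(1)[:2])
print(im[160:230:4,278].tolist())
hsv=cv2.cvtColor(im,cv2.COLOR_RGB2HSV)
# rails/stop/tray points
for n,u,v,z in [('stopL',153,146,46),('stopR',384,93,46),('trayNearL',184,272,58),('trayNearR',414,234,58),('stopfaceL',157,164,46),('stopfaceR',386,115,46)]: print(n,ray(c,u,v,z).round(1))
cv2.imwrite('pics/w1z.png',cv2.resize(im[120:300,180:380,::-1],None,fx=4,fy=4,interpolation=2)[:600])
```

```text
168 268 289 [483.1  -4.2] [487.   12.1]
174 267 290 [487.5  -6.1] [491.8  11.8]
180 267 290 [492.1  -7.3] [496.4  10.8]
186 267 289 [496.8  -8.4] [500.9   9. ]
192 267 289 [501.5  -9.6] [505.7   7.9]
198 267 289 [506.3 -10.8] [510.5   6.8]
204 267 289 [511.1 -12. ] [515.3   5.7]
210 267 289 [516.  -13.2] [520.3   4.6]
216 267 289 [521.  -14.4] [525.2   3.5]
222 268 288 [526.2 -14.9] [530.1   1.5]
[[201, 199, 206], [63, 62, 65], [61, 59, 63], [59, 57, 60], [64, 61, 65], [64, 62, 66], [62, 61, 65], [61, 60, 62], [64, 59, 64], [63, 59, 62], [64, 59, 63], [62, 58, 61], [155, 124, 71], [220, 179, 90], [116, 94, 65], [60, 51, 54], [79, 71, 74], [230, 227, 230]]
stopL [447.1 -84.6  46. ]
stopR [449.7  89.7  46. ]
trayNearL [549.1 -91.   58. ]
trayNearR [558.7  95.3  58. ]
stopfaceL [460.8 -86.4  46. ]
stopfaceR [465.2  89.1  46. ]
```

View pics/w1z.png

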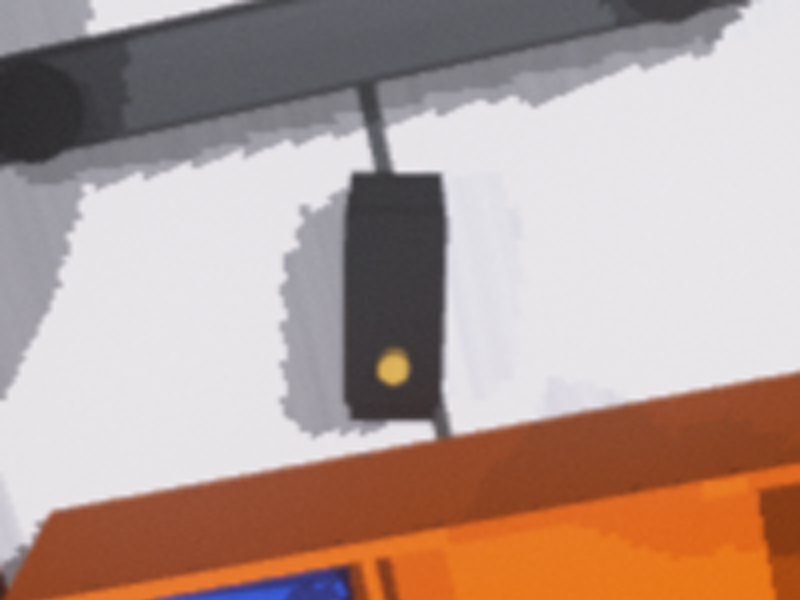

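```bash
python3 -m jog '0 0.0005 -0.003 0.047 0 0 0;0 0 0 0.047 0 0 0;0 0 0 0.047 0 0 0;0 0 0 0 0 0 0;0 0 0 0 0 0 0;255 0 0 0 0 0 0;255 0 0 0 0 0 0;255 0 0 0 0 0 0;255 0 0 0 0 0 0;255 0 0 0 0 0 0;255 0 0 0 0 0 0' 30
```

```text
time_s: 3.28
eef_pos: [507.8, -2.1, 37.7]
ee_rot: [0.0, 0.784, 0.621, 0.0]
force: [-1.0, 0.3, 7.1]
grip_width: 0.231
```

```bash
python3 -m jog '255 0 0 -0.025 0 0 0;255 0 0 -0.05 0 0 0;255 0.021 0.034 0 0 0 0;255 0.021 0.034 0 0 0 0;255 0.021 0.034 0 0 0 0;255 0 0 0 0 0 -0.09;255 0 0 0 0 0 -0.09;255 0 0 0 0 0 0;255 0 0 0 0 0 0'
python3 - <<'E'
from h import *
import pickle
c=cap('wrist','w2.png'); pickle.dump(c,open('w2.pkl','wb')); print(T().round(3))
E
```

```text
time_s: 4.4
eef_pos: [621.1, 36.0, 112.1]
ee_rot: [-0.0, 0.725, 0.689, -0.0]
force: [0.1, 0.1, -0.1]
grip_width: 0.229
[[ 5.10000e-02  9.99000e-01 -0.00000e+00  6.21140e+02]
 [ 9.99000e-01 -5.10000e-02  0.00000e+00  3.60180e+01]
 [ 0.00000e+00 -0.00000e+00 -1.00000e+00  1.12198e+02]
 [ 0.00000e+00  0.00000e+00  0.00000e+00  1.00000e+00]]
```

View pics/w2.png

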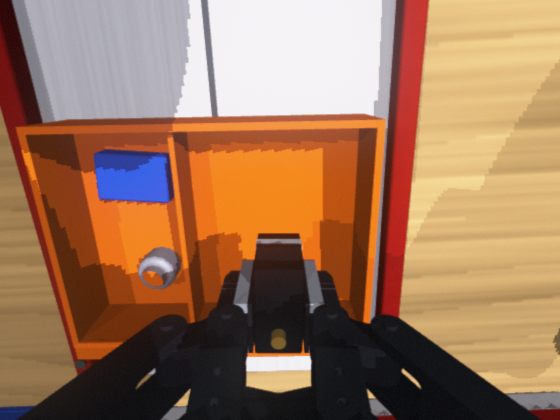

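```bash
python3 -m jog '255 0 0 0.045 0 0 0;255 0 0 0.017 0 0 0;255 0 0 0.006 0 0 0;255 0 0 0 0 0 0;140 0 0 0 0 0 0;140 0 0 0 0 0 0;140 0 0 0 0 0 0;140 0 0 0 0 0 0'
python3 -m jog '140 0 0 -0.02 0 0 0;140 0 0 -0.05 0 0 0;140 0 0 -0.05 0 0 0;140 0 0 0 0 0 0'
python3 - <<'E'
from h import *
import pickle
c=pickle.load(open('w2.pkl','rb'))
for u,v in [(22,128),(384,120)]: print(ray(c,u,v,58).round(1))
c=cap('wrist','w3.png'); pickle.dump(c,open('w3.pkl','wb')); print(T().round(3))
a=cap('top'); pickle.dump(a,open('t3.pkl','wb'))
cv2.imwrite('pics/t3.png',cv2.resize(a['pixels'][140:285,230:335,::-1],None,fx=4,fy=4,interpolation=2))
E
```

```text
time_s: 5.45
eef_pos: [621.3, 36.1, 44.4]
ee_rot: [0.0, 0.724, 0.689, 0.0]
force: [0.5, -0.4, 0.6]
grip_width: 0.456
time_s: 5.95
eef_pos: [622.8, 35.9, 168.6]
ee_rot: [0.003, 0.724, 0.689, 0.002]
force: [-0.6, -0.6, -1.0]
grip_width: 0.452
[549.1 -91.5  58. ]
[555.  94.  58.]
[[ 5.00000e-02  9.99000e-01  3.00000e-03  6.21753e+02]
 [ 9.99000e-01 -5.00000e-02 -0.00000e+00  3.60310e+01]
 [-0.00000e+00  3.00000e-03 -1.00000e+00  1.65777e+02]
 [ 0.00000e+00  0.00000e+00  0.00000e+00  1.00000e+00]]
```

View pics/w3.png

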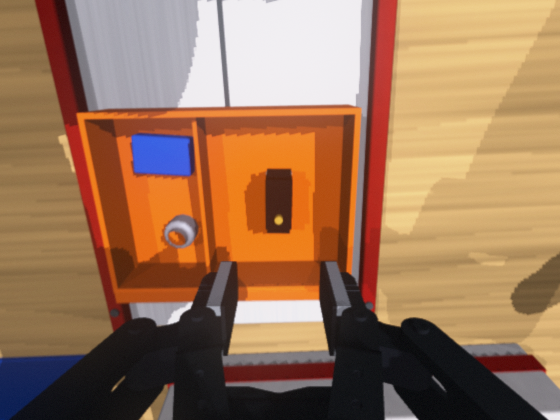

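Run:
```python
from h import *
import pickle
c=pickle.load(open('w3.pkl','rb')); a=pickle.load(open('t3.pkl','rb'))
for u,v in [(78,114),(361,107),(118,303),(150,302)]: print('w',ray(c,u,v,58).round(1))
hsv=cv2.cvtColor(c['pixels'],cv2.COLOR_RGB2HSV); m=cv2.inRange(hsv,(5,150,60),(20,255,255))
for u in (130,150,170,250,280,310):
    v=np.where(m[100:330,u])[0]+100; print(u,v.min(),v.max(),ray(c,u,v.min(),58).round(1)[:2],ray(c,u,v.max()+1,58).round(1)[:2])
for v in (130,126): print('box',ray(a,275,v,0).round(0),ray(a,275,v,70).round(0))
```

```text
w [548.7 -93.2  58. ]
w [553.9  94.6  58. ]
w [696.7 -97.3  58. ]
w [697.1 -71.3  58. ]
130 110 301 [547.9 -58.2] [696.3 -87.5]
150 110 301 [548.6 -44.9] [697.1 -71.3]
170 110 301 [549.3 -31.7] [697.9 -55.2]
250 108 299 [550.8  21.3] [699.4   9.5]
280 107 299 [551.2  41.2] [700.6  33.7]
310 107 298 [552.2  60.9] [701.   57.9]
box [808.   7.   0.] [791.   7.  70.]
box [820.   7.   0.] [802.   7.  70.]
```

```bash
python3 -m jog '0 -0.0145 0.052 0 0 0 0;0 -0.0145 0.0526 0 0 0 0;0 0 0 0 0 0 -0.03;0 0 0 0 0 0 0;0 0 0 0 0 0 0'
python3 - <<'E'
from h import *
import pickle
c=cap('wrist','w4.png'); pickle.dump(c,open('w4.pkl','wb')); print(T().round(3))
E
```

```text
time_s: 6.68
eef_pos: [723.4, 2.5, 164.5]
ee_rot: [-0.0, 0.714, 0.7, -0.0]
force: [-0.2, -0.9, 0.2]
grip_width: 1.003
[[ 2.00000e-02  1.00000e+00 -0.00000e+00  7.23578e+02]
 [ 1.00000e+00 -2.00000e-02  0.00000e+00  2.45800e+00]
 [ 0.00000e+00 -0.00000e+00 -1.00000e+00  1.64868e+02]
 [ 0.00000e+00  0.00000e+00  0.00000e+00  1.00000e+00]]
```

View pics/w4.png

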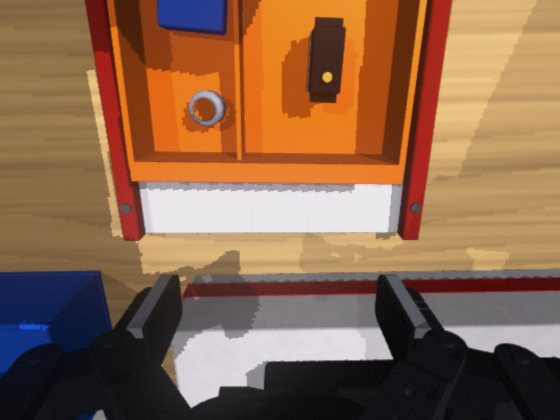

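```bash
python3 - <<'E'
from h import *
import pickle
c=pickle.load(open('w4.pkl','rb'))
for u,v,z in [(133,182,58),(404,184,58),(265,183,58),(141,234,12),(404,232,12),(300,280,60),(300,280,0),(105,272,60)]: print(ray(c,u,v,z).round(1))
E
python3 -m jog '0 0 0 0.045 0 0 0;0 0 0 0.045 0 0 0;0 0 0 0.035 0 0 0;0 0 0 0 0 0 0;0 0 0 0 0 0 0'
```

```text
[698.7 -98.   58. ]
[704.3  91.4  58. ]
[701.4  -5.9  58. ]
[ 757.8 -118.9   12. ]
[761. 113.  12.]
[778.2  18.4  60. ]
[814.5  22.1   0. ]
[ 768.  -129.7   60. ]
time_s: 7.35
eef_pos: [725.0, 1.9, 41.8]
ee_rot: [0.001, 0.714, 0.7, 0.001]
force: [-0.0, -0.1, 0.5]
grip_width: 0.996
```

```bash
python3 -m jog '0 0 -0.004 0 0 0 0;0 0 -0.003 0 0 0 0;0 0 -0.002 0 0 0 0;0 0 0 0 0 0 0'; for i in 1 ; do python3 -m jog '0 0 -0.002 0 0 0 0;0 0 -0.002 0 0 0 0;0 0 0 0 0 0 0'; python3 -m jog '0 0 -0.002 0 0 0 0;0 0 -0.002 0 0 0 0;0 0 0 0 0 0 0';  done
```

```text
time_s: 7.85
eef_pos: [715.2, 2.1, 39.5]
ee_rot: [0.0, 0.714, 0.7, 0.0]
force: [0.6, -0.5, -0.5]
grip_width: 0.997
time_s: 8.22
eef_pos: [711.3, 2.3, 39.3]
ee_rot: [0.0, 0.714, 0.7, 0.0]
force: [2.4, 1.2, -0.7]
grip_width: 1.004
time_s: 8.6
eef_pos: [707.1, 2.1, 39.3]
ee_rot: [-0.0, 0.714, 0.7, -0.0]
force: [1.8, -0.3, -0.9]
grip_width: 1.003
```

```bash
python3 -m jog '0 0 -0.003 0 0 0 0;0 0 -0.004 0 0 0 0;0 0 -0.005 0 0 0 0;0 0 -0.005 0 0 0 0;0 0 -0.004 0 0 0 0;0 0 -0.003 0 0 0 0';python3 -m jog '0 0 -0.003 0 0 0 0;0 0 -0.004 0 0 0 0;0 0 -0.004 0 0 0 0;0 0 -0.004 0 0 0 0;0 0 -0.004 0 0 0 0;0 0 -0.003 0 0 0 0'
python3 - <<'E'
from h import *
a=cap('scene','s5.png'); b=cap('top')
cv2.imwrite('pics/c5.png',np.hstack([cv2.resize(a['pixels'][160:310,170:370],(600,450)),cv2.resize(b['pixels'][140:285,230:335],(200,276)) if 0 else np.zeros((450,0,3),np.uint8)])[:,:,::-1])
E
```

```text
time_s: 9.35
eef_pos: [683.0, 2.7, 39.4]
ee_rot: [0.0, 0.714, 0.7, 0.0]
force: [3.1, 0.0, -1.0]
grip_width: 0.999
time_s: 10.1
eef_pos: [661.1, 3.1, 39.3]
ee_rot: [0.0, 0.714, 0.7, 0.0]
force: [3.8, 0.1, -1.1]
grip_width: 1.006
```

View pics/c5.png

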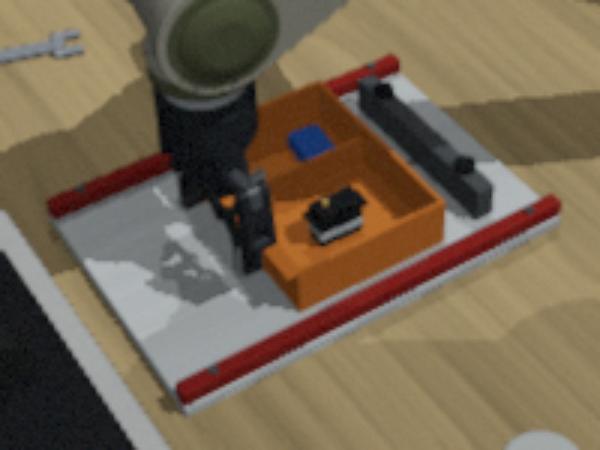

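```bash
python3 -m jog '0 0 -0.003 0 0 0 0;0 0 -0.003 0 0 0 0;0 0 -0.003 0 0 0 0;0 0 -0.003 0 0 0 0;0 0 -0.003 0 0 0 0;0 0 -0.002 0 0 0 0';python3 -m jog '0 0 -0.002 0 0 0 0;0 0 -0.002 0 0 0 0;0 0 -0.002 0 0 0 0;0 0 -0.002 0 0 0 0'; python3 -m jog '0 0 -0.001 0 0 0 0;0 0 -0.001 0 0 0 0;0 0 -0.001 0 0 0 0;0 0 0 0 0 0 0'
```

```text
time_s: 10.95
eef_pos: [644.1, 3.5, 39.3]
ee_rot: [0.0, 0.714, 0.7, 0.0]
force: [5.3, 0.2, -0.4]
grip_width: 1.005
time_s: 11.45
eef_pos: [636.2, 3.6, 39.3]
ee_rot: [0.0, 0.714, 0.7, 0.0]
force: [3.7, 0.0, -0.7]
grip_width: 0.993
time_s: 11.95
eef_pos: [633.2, 3.7, 39.3]
ee_rot: [-0.0, 0.714, 0.7, -0.0]
force: [3.9, -0.6, 1.2]
grip_width: 0.999
```

```bash
for i in 1; do python3 -m jog '0 0 -0.001 0 0 0 0;0 0 -0.001 0 0 0 0'; python3 -m jog '0 0 -0.001 0 0 0 0;0 0 -0.001 0 0 0 0'; python3 -m jog '0 0 -0.001 0 0 0 0;0 0 -0.001 0 0 0 0'; done | egrep 'pos|force'
```

```text
eef_pos: [631.3, 3.7, 39.3]
force: [4.9, -0.2, 0.8]
eef_pos: [629.2, 3.8, 39.3]
force: [3.8, -0.2, -0.2]
eef_pos: [627.2, 3.8, 39.3]
force: [4.4, -0.5, 1.1]
```

```bash
( python3 -m jog '0 0 -0.001 0 0 0 0;0 0 0 0 0 0 0'; python3 -m jog '0 0 -0.001 0 0 0 0;0 0 0 0 0 0 0'; python3 -m jog '0 0 -0.001 0 0 0 0;0 0 0 0 0 0 0') | egrep 'pos|force'
python3 - <<'E'
from h import *
b=cap('top','t6.png')
cv2.imwrite('pics/t6z.png',cv2.resize(b['pixels'][140:285,230:335,::-1],None,fx=4,fy=4,interpolation=2))
E
```

```text
eef_pos: [626.1, 3.8, 39.3]
force: [3.6, 0.4, 0.6]
eef_pos: [625.5, 4.0, 39.3]
force: [6.2, 0.8, -1.0]
eef_pos: [625.3, 4.2, 39.6]
force: [10.5, 1.5, -2.3]
```

View pics/t6z.png

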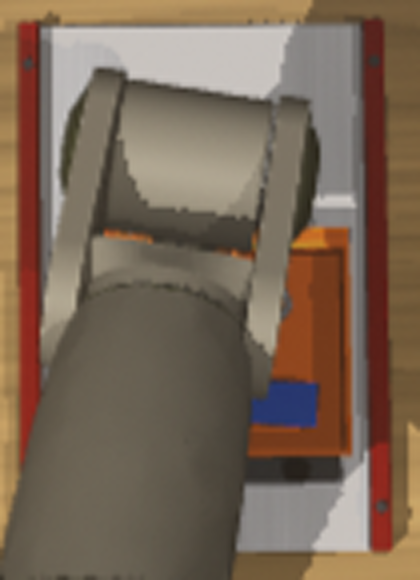

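Run:
```python
from h import *
s=cap('scene'); w=cap('wrist')
for n,c in (('s',s),('w',w)):
    h=cv2.cvtColor(c['pixels'],cv2.COLOR_RGB2HSV); m=cv2.inRange(h,(22,120,90),(34,255,255)); y,x=np.where(m); print(n,len(x), x.min() if len(x) else '',x.max() if len(x) else '',y.min() if len(x) else '',y.max() if len(x) else '')
cv2.imwrite('pics/c7.png',np.vstack([cv2.resize(s['pixels'][160:310,170:370],(400,300)),cv2.resize(w['pixels'],(400,300))])[:,:,::-1])
```

```text
s 232 132 547 69 419
w 547 30 437 90 276
```

View pics/c7.png

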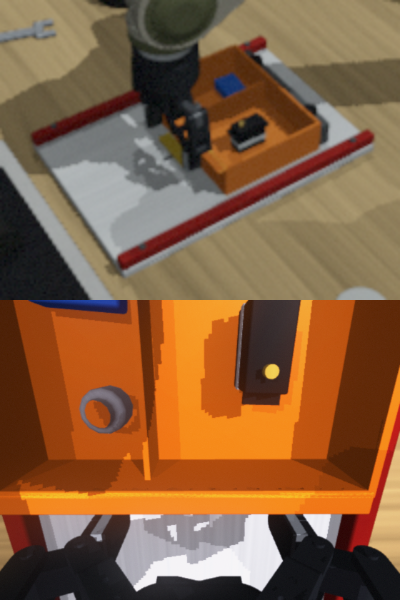

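```bash
python3 -m jog '0 0 0 0 0 0 0;0 0 0 0 0 0 0'; python3 -m jog '0 0 0.003 0 0 0 0;0 0 0.005 0 0 0 0;0 0 0.01 0 0 0 0;0 0 0 0 0 0 0;0 0 0 -0.05 0 0 0;0 0 0.025 -0.05 0 0 0;0 0 0.025 -0.04 0 0 0;0 0 0 0 0 0 0;0 0 0 0 0 0 0'
python3 - <<'E'
from h import *
import pickle
w=cap('wrist','w8.png'); s=cap('scene'); pickle.dump(w,open('w8.pkl','wb'))
cv2.imwrite('pics/c8.png',np.vstack([cv2.resize(s['pixels'][170:300,180:360],(360,260),interpolation=2),cv2.resize(w['pixels'],(440,330))[:,:360]])[:,:,::-1])
E
```

```text
time_s: 13.85
eef_pos: [625.2, 4.1, 39.6]
ee_rot: [0.001, 0.714, 0.7, 0.001]
force: [10.0, 2.0, -0.8]
grip_width: 1.001
time_s: 14.98
eef_pos: [691.6, 2.6, 178.0]
ee_rot: [-0.001, 0.714, 0.7, -0.001]
force: [-0.7, -0.2, -0.9]
grip_width: 0.999
```

View pics/c8.png

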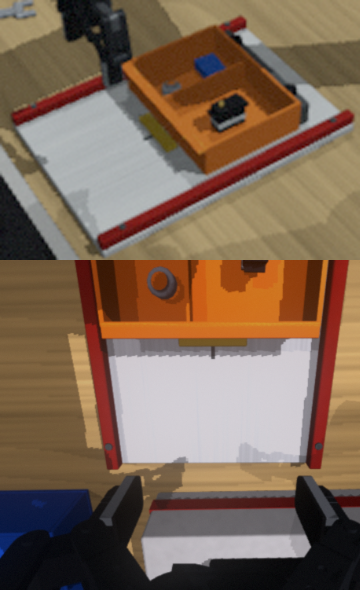

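Run:
```python
from h import *
import pickle
print(ctrl.sense()['joints'].round(2))
w=pickle.load(open('w8.pkl','rb')); s=cap('scene'); pickle.dump(s,open('s8.pkl','wb'))
for n,c in (('w',w),('s',s)):
    h=cv2.cvtColor(c['pixels'],cv2.COLOR_RGB2HSV); m=cv2.inRange(h,(20,130,50),(34,255,255))
    if n=='w': m[:90]=0;m[140:]=0;m[:,:150]=0;m[:,400:]=0
    else: m[:210]=0;m[260:]=0;m[:,:235]=0;m[:,285:]=0
    y,x=np.where(m); print(n,len(x),x.min(),x.max(),y.min(),y.max())
    for u in range(x.min(),x.max()+1,8 if n=='w' else 3):
        v=y[x==u]; print(u,v.min(),v.max(), c['pixels'][v.min():v.max()+2,u].max(1).tolist())
    if n=='w':
        for z in (12,18): print(z,[ray(c,u,y.max()+1,z).round(1)[:2].tolist() for u in (x.min(),x.max()+1)],'lip',ray(c,(x.min()+x.max())/2,y.min(),58).round(1))
```

```text
[-0.17  0.75  1.   -0.    1.4  -1.72]
w 86 230 312 101 108
230 106 106 [112, 112]
238 102 108 [114, 115, 114, 115, 113, 115, 108, 99]
246 105 105 [113, 114]Traceback (most recent call last):
  File "<stdin>", line 11, in <module>
    return umr_minimum(a, axis, None, out, keepdims, initial, where)
ValueError: zero-size array to reduction operation minimum which has no identity
```

```bash
python3 -m jog '0 0 0 0 0 0 0.185;0 0 0 0 0 0 0.185;0 0 0 0 0 0 0.185;0 0 0 0 0 0 0.185;0 0 0 0 0 0 0.185;0 0 0 0 0 0 0.185;0 0 0 0 0 0 0.185;0 0 0 0 0 0 0.185;0 0 0 0 0 0 0.185;0 0 0 0 0 0 0.185;0 0 0 0 0 0 0.185;0 0 0 0 0 0 0.185'
python3 -m jog '0 0 0 0 0 0 0.185;0 0 0 0 0 0 0.185;0 0 0 0 0 0 0.185;0 0 0 0 0 0 0.185;0 0 0 0 0 0 0.185;0 0 0 0.035 0 0 0;0 0 0 0.03 0 0 0;0 0 0 0 0 0 0;0 0 0 0 0 0 0'
python3 - <<'E'
from h import *
import pickle
c=cap('wrist','w9.png'); pickle.dump(c,open('w9.pkl','wb')); print(T().round(2),c['M'].round(2))
h=cv2.cvtColor(c['pixels'],cv2.COLOR_RGB2HSV); m=cv2.inRange(h,(20,120,40),(34,255,255))
n,l,st,ce=cv2.connectedComponentsWithStats(m)
for i in range(1,n):
    if st[i,4]>100: print(st[i],ce[i])
i=1+st[1:,4].argmax(); x0,y0,w,hh=st[i,:4]; 
for u in (x0+w//4,x0+w//2+8,x0+3*w//4): print(u,y0,c['pixels'][y0-6:y0+hh+6,u].tolist())
for z in (12,18): print(z,[ray(c,u,v,z).round(1)[:2].tolist() for u,v in ((x0,y0),(x0+w,y0),(x0,y0+hh),(x0+w,y0+hh))])
E
```

```text
time_s: 16.62
eef_pos: [691.8, 2.5, 178.5]
ee_rot: [0.0, 0.944, -0.331, -0.001]
force: [-0.1, 0.5, 0.0]
grip_width: 1.0
time_s: 17.75
eef_pos: [692.7, 2.5, 115.6]
ee_rot: [0.0, -0.699, 0.715, -0.001]
force: [-0.6, -0.5, 0.7]
grip_width: 0.994
[[-2.0000e-02 -1.0000e+00  0.0000e+00  6.9285e+02]
 [-1.0000e+00  2.0000e-02 -0.0000e+00  2.4200e+00]
 [ 0.0000e+00 -0.0000e+00 -1.0000e+00  1.1601e+02]
 [ 0.0000e+00  0.0000e+00  0.0000e+00  1.0000e+00]] [[-3.0000e-02 -9.5000e-01 -3.2000e-01  7.7666e+02]
 [-1.0000e+00  2.0000e-02  1.0000e-02  8.7000e-01]
 [-0.0000e+00  3.3000e-01 -9.5000e-01  2.4109e+02]
 [ 0.0000e+00  0.0000e+00  0.0000e+00  1.0000e+00]]
[ 242  298   90   21 1595] [287.49592476 308.74231975]
264 298 [[111, 109, 116], [105, 102, 106], [104, 102, 108], [104, 102, 108], [101, 99, 103], [92, 84, 75], [81, 68, 47], [78, 63, 37], [77, 62, 35], [85, 68, 37], [99, 80, 38], [102, 81, 37], [103, 82, 38], [102, 81, 36], [101, 79, 34], [102, 81, 34], [100, 78, 32], [101, 81, 34], [102, 79, 32], [101, 79, 31], [101, 78, 32], [101, 79, 31], [99, 76, 28], [101, 78, 31], [100, 78, 28], [99, 7
[... 520 characters left out ...]
44, 21], [80, 40, 23], [77, 37, 18], [78, 38, 18], [78, 37, 18], [77, 38, 20]]
309 298 [[104, 102, 108], [102, 101, 106], [100, 98, 104], [101, 99, 104], [100, 96, 100], [86, 77, 62], [78, 64, 38], [76, 62, 35], [74, 59, 31], [88, 69, 33], [98, 76, 33], [101, 79, 31], [101, 79, 32], [100, 76, 28], [102, 79, 29], [102, 79, 30], [99, 77, 26], [99, 77, 27], [98, 75, 26], [99, 79, 28], [100, 77, 27], [100, 77, 25], [99, 76, 26], [99, 75, 24], [99, 75, 23], [98, 75, 24], [84, 58, 18], [78, 41, 17], [77, 38, 20], [78, 39, 20], [77, 35, 17], [77, 36, 16], [76, 38, 18]]
12 [[623.5, 33.1], [621.7, -37.0], [604.0, 34.2], [602.2, -37.5]]
18 [[627.5, 32.2], [625.8, -36.0], [608.5, 33.3], [606.8, -36.5]]
```

```bash
python3 -c "
from rig import ctrl
print(ctrl.sense()['force']); print(ctrl.finish_job())"
```

```text
[-0.22581837  0.43047143 -0.11169768]
the job is handed in; nothing more can be done
None
```

The job is handed in at about 18 s of the 51 s allowed, and my last checks say the tray is home with the catch popped up behind it. No verdict is reported, so that rests on the measurements below.

**What I did:** I gripped the servo across its width (19.6 mm measured) and stood it in the tray's wide bay. I then hooked both open fingertips behind the far lip, squared to the dock. The tray dragged at about 2 to 5 N, and I stopped when the force rose to about 10 N with the tool stalled at x ≈ 625 mm. I then let go and backed away.

**What the last checks showed:**
- **Catch:** from the far side, the catch's end face shows 4 pixel rows high, which matches the full 6 mm. Its whole top is visible up to the tray's far wall, so it has popped.
- **Parts:** the pictures after release show the servo, bell and pack in the tray, and the tray looks flat on the dock.
- **Robot:** the fingers were clear of everything, with less than 0.5 N on each axis of the wrist at hand-in.

**What failed or is less certain:**
- One script measuring the catch in the earlier wrist view stopped with an error because its yellow mask was patchy. The far-side view replaced it.
- I did not measure the gap between tray and stop directly. That it is within 2.5 mm follows from the catch having popped.
- I viewed 12 pictures, the limit rather than the planned 8, so the last catch check used pixel values only.

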